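# Loosen the left-hand wing nut of a centrifuge rotor

### The arm

A 7-joint arm with a two-finger parallel gripper is mounted at the origin on the work surface. World frame = base frame: x ahead of the robot, y to its left, z up, the work surface at z = 0. Lengths are in m, angles in degrees, forces in N, time in s.
With the tool pointing down it reaches from about 0.35 to 0.9 m from the base axis. Payload 7.2 kg.
Tool frame: the origin (TCP) lies on the centre line of the jaws, within the pads' length; the fingertips stand 8 mm ahead of it and the grasp point (between the pads) lies 11 mm behind it (bot.tip_extent is the distance from the TCP to the fingertips, in m); z points along the fingers, y is the direction in which the jaws open and shut (so a half turn about z gives the same grasp; the last joint's range is limited). The gripper opens to 85 mm and grips with 20 to 120 N. Pads are 22 mm wide; open, the fingers measure 114 mm over their backs; the gripper's body (76 mm by 85 mm) begins 54 mm behind the grasp point. The pads swing forward as they close: fully open they stand 13 mm farther back than shut.
Start: joints at [-69.855, 23.554, -0.728, 91.456, 0.321, 64.991, -4.71], TCP at [0.255, 0.571, 0.239] pointing down, gripper open.
Joint ranges: [-169.25, 169.25], [-16.82, 113.86], [-84.01, 82.57], [7.8, 145.47], [-59.2, 239.2], [7.22, 106.19], [-163.78, 163.78]. Speed limits (degrees/s): [136.94, 136.94, 172.46, 172.46, 180, 180, 180].

### API

Orientations are given as a 3x3 rotation matrix whose columns are the frame's x, y, z axes.
In Python, from bench import bot gives the robot as it stands. Calls block until the motion is done:
- bot.move_pose(position, orientation): joint-space move of the TCP to a pose.
- bot.servo_line(position, ori=None, speed=0.15): straight line of the TCP; ori=None keeps the orientation; speed is the mean speed in m/s.
- bot.set_joints(angles): joint-space move.
- bot.gripper_to(opening): finger opening in m; the grip force is fixed at half the most; returns when the fingers have stopped.
- bot.wait(seconds).
- bot.solve_ik(position, orientation): joint angles nearest the present ones, or None.
- bot.get_image(name): name is "side" or "top"; returns the picture (420x560x3 uint8, blue, green, red); there is no depth.
- bot.calibration(name): a dict with "fx", "fy", "cx", "cy" (pixels), "R" (3x3) and "t" (3): a world point X has camera coordinates R X + t. Camera axes: x right, y down, z forward; pixel columns grow to the right and rows downward; lengths in m; the calibration is good to about 2 mm. A picture is of the moment at which its call begins. calibration takes no time and is no camera call.
A pose or a line that the arm cannot do raises bot.Unreachable and nothing moves.
- bot.sign_off(): hands the job in, once; it reports no verdict.
Readings, each from a call of its own:
- bot.get_time(): time.
- bot.get_joint_pos(): joint angles.
- bot.get_joint_vel(): joint speeds.
- bot.get_tau(): joint torques, N m.
- bot.get_position(): TCP position.
- bot.get_tcp_rot(): TCP orientation.
- bot.get_ft_force(): force on the tool from outside, world axes, zero at the start.
- bot.get_ft_torque(): the same for the moment, N m.
- bot.get_grip_width(): finger opening in m.
Only numpy, scipy, OpenCV 4.12 (cv2) and the standard library are available. Lean on these libraries where they do the work, as an engineer would, in place of code of your own. Each camera call takes 0.05 s, during which the arm holds its last target. There are 200 camera calls.

### The job

The empty rotor sitting in the bowl of the open centrifuge has to come out for cleaning: loosen the wing nut on top of it by about a quarter turn. It has a left-hand thread, so turn it clockwise seen from above, then let go of it. Leave the identical wing nut of the spare four-arm rotor on the bench stand as it is.

Things in the scene. Friction and masses are not known exactly. Their poses are not given: they have to be found in the camera images.
- rotor_nut (a joint): Turn of the wing nut to be loosened, rad: 0 = hard stop, fully tight; grows CLOCKWISE seen from above (left-hand thread: clockwise loosens). Starts tight, 0 to 0.15, so it can hardly turn anticlockwise. Drags with about 0.12 N m, stays where it is left, does not rise. The rotor under it is locked.
- rotor_nut_grip (a point): Grip point of that nut, on its upright axis, 28 mm above the rotor's flat top. Turns with the nut: x along the wings, y across, z up. Dark steel: round foot 30 mm across, 6 high, then a flat-sided bar with two wings, 64 mm long, 12 thick throughout, top 34 (wing tips 37) above the rotor; grip across the 12 mm. The wings may point anywhere.
- centrifuge: Cream and blue-grey box 270 x 280 mm, lid off, on the robot's left or right; origin under its centre, x to its back. Rim 180 mm high, round bowl 210 across. In the bowl, centred, a cone-shaped aluminium rotor with six empty holes: flat top 100 mm across at 160 mm height, sloping down to 170 across. The nut is at its centre; only the nut stands above the rim.
- spare_nut (a joint): Turn of the other, identical wing nut, to be left alone; same meaning, drag and start (0 to 0.15). It tops the spare rotor: a cross of four arms with steel buckets, 175 mm across, on a post with a dark round foot, on the bench on the other side from the centrifuge; hub top 115 mm, wing tips 152 mm above the bench.

How it is judged (in metres and radians):
At the end, for the whole second after the job is handed in: The wing nut of the rotor in the centrifuge stands still at a joint value above 1.05 rad (at least 60 degrees clockwise from fully tight), and the spare rotor's nut is still tight (joint value below 0.35 rad) (value of joint rotor_nut above 1.05 rad and velocity of joint rotor_nut between -0.05 and 0.05 rad/s and value of joint spare_nut below 0.35 rad); the robot touches nothing.
It fails at once if the spare rotor's nut is turned loose (joint value above 0.35 rad) (value of joint spare_nut above 0.35 rad).
It also fails if it takes over 32 s, if anything falls off the work surface, if the arm or the gripper's body presses on something with over 40 N, if the wrist force passes 120 N, or if a joint passes its speed limit or range.

## Working session

There is one attempt and no reset: what is moved stays moved. The work goes in short steps, each a Python script; the robot and the scene stay as the last script left them, time stands still between calls to the robot, and variables do not carry over. Pictures are saved under pics/ and viewed, about 8 in all and at most 12, crops included, and the job is handed in when it is done.

```bash
mkdir -p pics; python3 - <<'E'
from bench import bot
import cv2
for n in ("top","side"):
    cv2.imwrite(f"pics/{n}0.png",bot.get_image(n))
    c=bot.calibration(n); print(n,{k:c[k] for k in("fx","fy","cx","cy")}, c["R"],c["t"])
print(bot.get_time(),bot.get_tcp_rot())
E
```

```text
top {'fx': 412.4510337312166, 'fy': 412.4510337312166, 'cx': 277.4403517997999, 'cy': 208.15464657625446} [[ 0.01420055 -0.99914459  0.03883855]
 [-0.99549073 -0.01777067 -0.0931794 ]
 [ 0.09378988 -0.03734021 -0.99489153]] [-0.02774592  0.55289673  0.8949246 ]
side {'fx': 389.065900296701, 'fy': 389.065900296701, 'cx': 282.84765293193624, 'cy': 212.76388965690444} [[-0.77887978 -0.62709712 -0.00977208]
 [-0.44022116  0.55773747 -0.70365776]
 [ 0.44671201 -0.54376292 -0.71047186]] [0.40347793 0.33510984 0.51084383]
0.1 [[-9.13191136e-01  4.07531211e-01 -5.11161546e-04]
 [ 4.07531525e-01  9.13190171e-01 -1.32988026e-03]
 [-7.51800130e-05 -1.42274931e-03 -9.99998985e-01]]
```

View pics/top0.png

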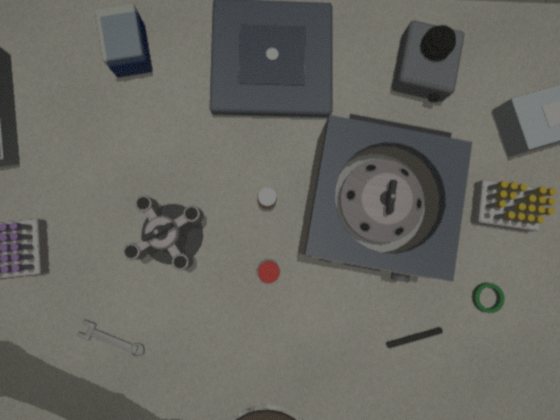

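View pics/side0.png

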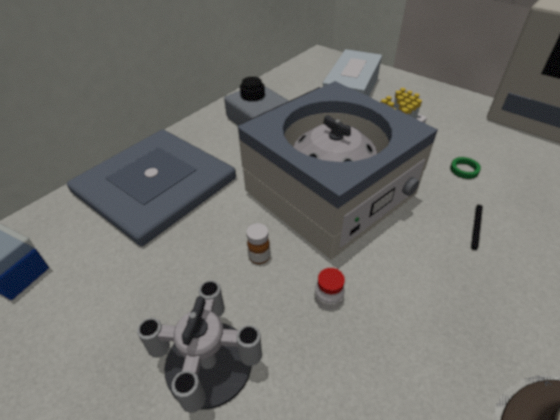

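Top view: the centrifuge is on the robot's right, with its nut near (390,196); the spare rotor is near (160,233). In the side view the nut is near (337,127). Next I'll zoom in and segment it.

```bash
cat > h.py <<'E'
import numpy as np, cv2
from bench import bot
def ray(n,p):
    c=bot.calibration(n); R=np.array(c["R"]); t=np.array(c["t"])
    d=R.T@np.array([(p[0]-c["cx"])/c["fx"],(p[1]-c["cy"])/c["fy"],1]); return -R.T@t,d/np.linalg.norm(d)
def onz(n,p,z):
    o,d=ray(n,p); return o+d*(z-o[2])/d[2]
def tri(p,q):
    A=0;b=0
    for n,x in(("top",p),("side",q)):
        o,d=ray(n,x);M=np.eye(3)-np.outer(d,d);A=A+M;b=b+M@o
    return np.linalg.solve(A,b)
def proj(n,X):
    c=bot.calibration(n); v=np.array(c["R"])@X+np.array(c["t"]); return np.array([c["fx"]*v[0]/v[2]+c["cx"],c["fy"]*v[1]/v[2]+c["cy"]])
E
python3 - <<'E'
from h import *
a=cv2.imread("pics/top0.png")[165:230,350:430]; b=cv2.imread("pics/side0.png")[100:165,295:375]
f=lambda x:cv2.convertScaleAbs(cv2.resize(x,(400*1,325),interpolation=cv2.INTER_CUBIC),alpha=1.6)
cv2.imwrite("pics/crop.png",np.hstack([f(a),f(b)]))
for n,(x0,x1,y0,y1) in (("top",(372,412,175,218)),("side",(315,360,112,142))):
    g=cv2.cvtColor(cv2.imread(f"pics/{n}0.png"),cv2.COLOR_BGR2GRAY)[y0:y1,x0:x1]
    for th in (45,60):
        k,l,s,ce=cv2.connectedComponentsWithStats((g<th).astype('uint8'))
        for i in range(1,k):
            if s[i,4]>25:
                P=np.argwhere(l==i)[:,::-1]; r=cv2.minAreaRect(P.astype('float32')); print(n,th,s[i],ce[i]+[x0,y0],r[1:],cv2.boxPoints(r)+[x0,y0])
E
```

```text
top 45 [13  6  8 33 95] [387.78947368 198.31578947] ((5.853672027587891, 32.19519805908203), 3.814074993133545) [[384.0177021  212.73450851]
 [386.15929604 180.61062098]
 [392.00000191 181.00000381]
 [389.85840797 213.12388992]]
top 60 [  9   5  15  34 269] [388.68401487 196.89591078] ((12.651541709899902, 33.4893798828125), 7.125016689300537) [[378.98461628 212.12307739]
 [383.13846397 178.89230847]
 [395.69230652 180.46154022]
 [391.53845978 213.69231033]]
side 45 [  9   6  26  21 239] [336.67364017 128.9832636 ] ((28.13277816772461, 15.365877151489258), 24.22774314880371) [[318.61122608 131.97505188]
 [324.91684055 117.96257734]
 [350.57172775 129.50727463]
 [344.26611328 143.51974869]]
side 60 [25  0 20  5 47] [352.40425532 113.        ] ((19.416486740112305, 3.914198875427246), 11.88865852355957) [[340.00000381 112.        ]
 [340.80636978 108.16976166]
 [359.80636978 112.16976166]
 [359.00000381 116.        ]]
side 60 [  8   4  27  24 340] [336.25       128.73529412] ((29.516101837158203, 18.335758209228516), 26.56505012512207) [[317.39999866 131.19999886]
 [325.59999943 114.79999971]
 [352.00000381 128.00000191]
 [343.80000305 144.40000153]]
```

View pics/crop.png

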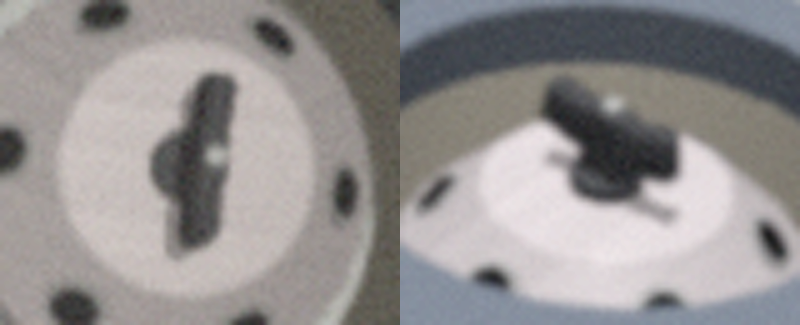

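The wing runs from about (394,180) to (389.5,214) in the top view and from (328,117) to (347,129) in the side view. The rotor's flat top is a clear bright disc, so I'll fit it for the axis.

```bash
python3 - <<'E'
from h import *
for p in [(394.4,180),(389.6,214.2)]: print("tip top@.196",onz("top",p,.196))
A=tri((394.4,180),(328,117.5));B=tri((389.6,214.2),(347,129.5));print("tri",A,B,(A+B)/2)
print("flat guess",onz("top",(387.2,198.6),.160), onz("side",(295+207/5,100+165/5),.16))
g=cv2.GaussianBlur(cv2.cvtColor(cv2.imread("pics/top0.png"),cv2.COLOR_BGR2GRAY),(3,3),0).astype('float32')
# radial edge of flat top: sharpest drop along rays cast in world plane z=.16
c=onz("top",(387.2,198.6),.160)
for it in range(4):
    pts=[]
    for a in np.arange(0,2*np.pi,.05):
        r=np.arange(.042,.058,.0005)
        P=np.array([proj("top",c+[q*np.cos(a),q*np.sin(a),0]) for q in r],'float32')
        v=cv2.remap(g,P[:,:1],P[:,1:],cv2.INTER_LINEAR)[:,0]
        d=v[:-8]-v[8:]; i=d.argmax()
        if d[i]>6: pts.append(c[:2]+r[i+4]*np.array([np.cos(a),np.sin(a)]))
    pts=np.array(pts); s=np.linalg.lstsq(np.c_[2*pts,np.ones(len(pts))],(pts**2).sum(1),rcond=None)[0]
    c=np.array([*s[:2],.16]); print("fit",c,np.sqrt(s[2]+s[0]**2+s[1]**2),len(pts))
# bar edges in plane z=.194
u=np.array([np.cos(.1),np.sin(.1)])
E
```

```text
tip top@.196 [ 0.59353289 -0.22858626  0.196     ]
tip top@.196 [ 0.52980498 -0.21886613  0.196     ]
tri [ 0.59233927 -0.23264566  0.1885668 ] [ 0.53268441 -0.21833376  0.19230237] [ 0.56251184 -0.22548971  0.19043459]
flat guess [ 0.56300211 -0.22581824  0.16      ] [ 0.56878578 -0.2367432   0.16      ]Traceback (most recent call last):
  File "<stdin>", line 12, in <module>
  File "h.py", line 14, in proj
    c=bot.calibration(n); v=np.array(c["R"])@X+np.array(c["t"]); return np.array([c["fx"]*v[0]/v[2]+c["cx"],c["fy"]*v[1]/v[2]+c["cy"]])
ValueError: time passes only in moves, steps and waits
```

```bash
cat >> h.py <<'E'
_c=bot.calibration
_m={}
class B2: pass
def calib(n):
    if n not in _m: _m[n]=_c(n)
    return _m[n]
def proj(n,X):
    c=calib(n); v=np.array(c["R"])@X+np.array(c["t"]); return np.array([c["fx"]*v[0]/v[2]+c["cx"],c["fy"]*v[1]/v[2]+c["cy"]])
def rot(a):  # tool down; jaw y-axis across wings whose direction is a (deg)
    a=np.radians(a); x=np.array([np.cos(a),np.sin(a),0]); z=np.array([0,0,-1.]); return np.c_[x,np.cross(z,x),z]
E
sed -i '/^class B2/d' h.py
python3 - <<'E'
from h import *
g=cv2.GaussianBlur(cv2.cvtColor(cv2.imread("pics/top0.png"),cv2.COLOR_BGR2GRAY),(3,3),0).astype('float32')
c=onz("top",(387.2,198.6),.160)
for it in range(4):
    pts=[]
    for a in np.arange(0,2*np.pi,.05):
        r=np.arange(.042,.058,.0005)
        P=np.array([proj("top",c+[q*np.cos(a),q*np.sin(a),0]) for q in r],'float32')
        v=cv2.remap(g,P[:,:1].copy(),P[:,1:].copy(),cv2.INTER_LINEAR)[:,0]
        d=v[:-8]-v[8:]; i=d.argmax()
        if d[i]>6: pts.append(c[:2]+r[i+4]*np.array([np.cos(a),np.sin(a)]))
    pts=np.array(pts); s=np.linalg.lstsq(np.c_[2*pts,np.ones(len(pts))],(pts**2).sum(1),rcond=None)[0]
    c=np.array([*s[:2],.16]); print("fit",c,np.sqrt(s[2]+s[0]**2+s[1]**2),len(pts))
for a0 in (-9,171):
  for da in (0,-45,-95):
    q=bot.solve_ik([.5625,-.2245,.178],rot(a0+da)); print(a0,da,None if q is None else np.round(q,1))
E
```

```text
fit [ 0.56398389 -0.22607194  0.16      ] 0.0503807516296551 126
fit [ 0.56441233 -0.22622614  0.16      ] 0.050402661505243015 126
fit [ 0.56440101 -0.22624574  0.16      ] 0.0504445421977597 126
fit [ 0.56443213 -0.22623504  0.16      ] 0.05043666066996883 126
-9 0 [-24.   38.4  63.  100.9 -37.7  64.9 -47.8]
-9 -45 [-27.2  44.1  71.8 101.1 -44.9  69.4 -86.5]
-9 -95 [ -27.2   44.1   71.8  101.1  -44.9   69.4 -136.5]
171 0 [-12.2  29.4  41.4 100.2 -22.3  58.8 118.3]
171 -45 [-20.1  34.2  54.9 100.7 -31.5  61.9  81.7]
171 -95 [-22.3  36.4  59.4 100.8 -34.8  63.4  34.6]
```

```bash
python3 - <<'E'
from h import *
bot.set_joints([22,23.554,-.728,91.456,.321,64.991,30])
print(bot.get_time(),bot.get_position())
for a0 in (-9,171):
  for da in (0,-45,-95):
    q=bot.solve_ik([.5635,-.225,.178],rot(a0+da)); print(a0,da,None if q is None else np.round(q,1))
E
```

```text
3.2417 [ 0.56273785 -0.27195512  0.23932429]
-9 0 [  2.4  25.8  20.2  99.1 -10.3  56.9 -72.6]
-9 -45 [  -4.5   27.1   30.    99.6  -15.6   57.5 -112.8]
-9 -95 [ 61.9  44.6 -71.   95.   43.9  73.2 148. ]
171 0 [ 29.   26.1 -16.1  97.2   8.3  57.9  91.1]
171 -45 [22.4 25.3 -7.  97.7  3.6 57.2 50.1]
171 -95 [15.2 25.   2.7 98.2 -1.3 56.8  4.4]
```

```bash
python3 - <<'E'
from h import *
R=rot(171)
bot.move_pose([.5635,-.225,.25],R)
bot.gripper_to(.05)
bot.servo_line([.5635,-.225,.179],speed=.06)
print(bot.get_time(),bot.get_position(),bot.get_ft_force(),bot.get_joint_pos())
for n,(x,y) in (("top",(330,135)),("side",(277,65))):
    im=bot.get_image(n)[y:y+120,x:x+120]; cv2.imwrite(f"pics/{n}1.png",im)
a,b=[cv2.resize(cv2.imread(f"pics/{n}1.png"),None,fx=3.3,fy=3.3,interpolation=cv2.INTER_CUBIC) for n in("top","side")]
cv2.imwrite("pics/pair1.png",cv2.convertScaleAbs(np.hstack([a,b]),alpha=1.6))
E
```

```text
6.0333 [ 0.56375115 -0.22510573  0.17946343] [ 0.01563511 -0.04467795 -0.30436808] [ 28.7497098   25.94242198 -15.68613262  97.140493     8.02671722
  57.97127158  91.30214944]
```

View pics/pair1.png

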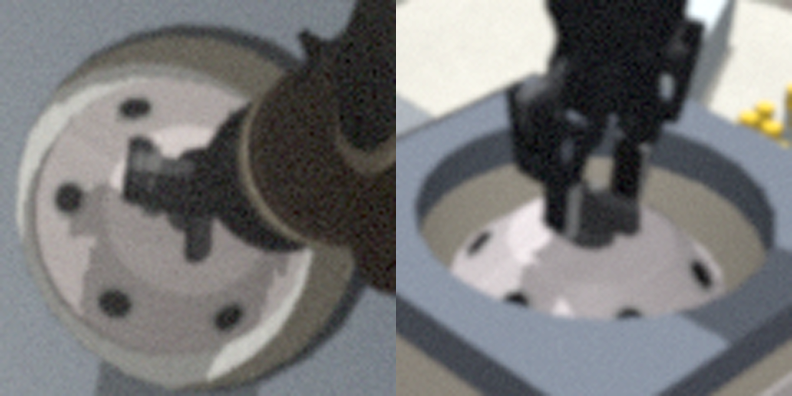

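The fingers straddle the bar on both sides, and the wing end shows at about (198,240) in the left crop. There has been no contact force. I'll close, turn in steps and monitor.

```bash
python3 - <<'E'
from h import *
bot.gripper_to(0.0)
print("w",bot.get_grip_width(),bot.get_time(),bot.get_ft_force(),bot.get_ft_torque())
p=np.array([.5635,-.225,.179])
for da in (-20,-40,-60,-80,-88):
    bot.move_pose(p,rot(171+da))
    print(da,round(bot.get_time(),2),np.round(bot.get_grip_width(),4),np.round(bot.get_ft_force(),1),np.round(bot.get_ft_torque(),2),np.round(bot.get_position(),4))
    if np.linalg.norm(bot.get_ft_force())>50: break
E
```

```text
w 0.010943407747711301 6.5667 [-1.15809887  2.18125698  2.77802573] [ 0.36194285  0.21687223 -0.09535447]
-20 6.97 0.0108 [-0.3  2.1  4. ] [ 0.62  0.36 -0.14] [ 0.5637 -0.2245  0.1793]
-40 7.37 0.0109 [-1.   3.6  5.8] [ 0.81  0.31 -0.12] [ 0.5638 -0.2243  0.1793]
-60 7.77 0.0108 [-0.7  4.6  5.9] [ 0.97  0.17 -0.13] [ 0.5639 -0.2242  0.1793]
-80 8.17 0.0109 [0.1 4.8 5.9] [ 0.96  0.05 -0.12] [ 0.5641 -0.2242  0.1793]
-88 8.42 0.0105 [0.3 4.9 4.6] [ 0.96 -0.04 -0.11] [ 0.5642 -0.2242  0.1793]
```

The grip held, with about 0.12 N m of drag and low forces. Next I'll release, retreat and look.

```bash
python3 - <<'E'
from h import *
bot.wait(.3); bot.gripper_to(.05)
p=bot.get_position()
bot.servo_line([p[0],p[1],.27],speed=.1)
q=list(bot.get_joint_pos()); q[0]+=45; bot.set_joints(q)
bot.wait(.3)
print(bot.get_time(),bot.get_position(),bot.get_ft_force(),bot.get_grip_width())
T=bot.get_image("top"); cv2.imwrite("pics/top2.png",T)
f=lambda x:cv2.convertScaleAbs(cv2.resize(x,(400,325),interpolation=cv2.INTER_CUBIC),alpha=1.6)
O=cv2.imread("pics/top0.png"); k=lambda x:x[193:271,114:210]
cv2.imwrite("pics/c2.png",np.vstack([np.hstack([f(T[165:230,350:430]),f(bot.get_image("side")[100:165,295:375])])[:290],np.hstack([f(k(O)),f(k(T))])[:300]]))
E
```

```text
12.2333 [ 0.23948232 -0.55702742  0.26920956] [ 0.66151351  0.02875483 -0.72129614] 0.04966795182184047
```

View pics/c2.png

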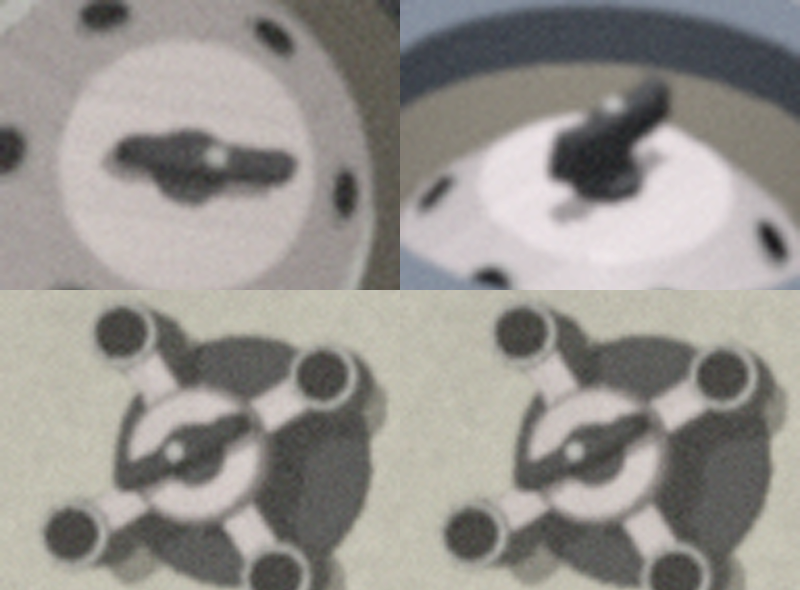

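The nut went from pointing up to pointing right (tips at (118,150) and (295,167)), about 87° clockwise. The spare nut hasn't changed.

```bash
python3 -c "
from bench import bot
bot.sign_off()"
```

```text
the job is handed in; nothing more can be done
```

I loosened the centrifuge rotor's wing nut by about 87° (1.5 rad) clockwise, let go of it, moved the arm away and handed the job in at about 12 s.

- **Turning:** I gripped the nut across its 12 mm bar and turned it in five steps. The gripper read 10.5–10.9 mm throughout. The wrist force stayed under 8 N, and the turning moment was about 0.12 N m, matching the expected drag.
- **Last checks:** The final pictures show the wings turned from pointing up to pointing right, well past the 60° needed. The spare rotor's nut looks the same before and after. The gripper is clear of everything, with a residual wrist force reading of about 1 N.
- **One disagreement:** Locating the nut from both cameras put its wing angle about 5° off the top-view estimate. I used the top view, and the grip and turn went cleanly.

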